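Lock a cell press's swing bridge with a ball-lock pin

ROBOT

A 6-joint arm with a two-finger parallel gripper is mounted at the origin on the work surface. World frame = base frame: x ahead of the robot, y to its left, z up, the work surface at z = 0. Lengths are in mm, angles in rad, forces in N, time in s.
With the tool pointing down it reaches from about 375 to 925 mm from the base axis. Payload 5.7 kg.
Tool frame: the origin (TCP) lies at the very end of the fingers, on their centre line; the grasp point (between the pads) lies 19 mm behind it; z points along the fingers, y is the line along which they close (so a half turn about z gives the same grasp; the last joint's range is limited). The gripper opens to 88 mm and grips with 3 to 60 N. Pads are 20 mm wide; open, the fingers measure 115 mm over their backs; the gripper's body (75 mm by 178 mm) begins 61 mm behind the grasp point.
Start: joints at [-1.427, 0.359, 1.51, -0, 1.272, -0.115], TCP at [153.538, -579.99, 222.623] pointing down, gripper open.
Joint ranges: [-2.97, 2.97], [-1.01, 2.36], [0.21, 2.38], [-0.96, 4.11], [0.2, 2.71], [-2.98, 2.98]. Speed limits (rad/s): [2.39, 2.39, 3.14, 3.14, 3.14, 3.14].

INTERFACE

Orientations are given as a unit quaternion [w, x, y, z].
In Python, from station import env gives the robot as it stands.
- The arm moves only by the shell command python3 -m pendant 'ROWS' [OPENING] [FORCE]. ROWS is JSON, a list of rows, each a list of 4 numbers: the shift along the tool's x, y, z in mm, then the turn about the tool's z in rad. In form: [[dx, dy, dz, spin], ...]. A call has 1 to 20 rows; each row is the pose to reach, as a shift and turn from the pose commanded when the call began, along the tool's axes at that moment; what a row does not reach only later rows make up. A row lasts 1/12 s, in which the tool goes at most 41.7 mm and 7.16 degrees, less where a joint would pass 70% of its speed; a pose out of reach is approached as far as the arm can. A call with a gripper value outside its range is refused whole. OPENING is the finger opening in mm, from 0 to 87.8, set as the call begins (- or left out, the last holds). The fingers move at their own pace and stop on an object; FORCE is the grip in N (left out, the last holds). Time passes only in rows, so rows that repeat a pose let the fingers close. It gives the time, the measured TCP pose, the force, the opening and the grip force at its end, in the units of the state.
- env.sense(): the state, without advancing time (a new reading comes with each control period).
- env.get_image(name): name is "scene" or "top"; returns the picture (384x512x3 uint8, blue, green, red); there is no depth.
- env.camera_model(name): a dict with "fx", "fy", "cx", "cy" (pixels), "R" (3x3) and "t" (3): a world point X has camera coordinates R X + t. Camera axes: x right, y down, z forward; pixel columns grow to the right and rows downward; lengths in mm; the calibration is good to about 2 mm. A picture is of the moment at which its call begins. camera_model takes no time and is no camera call.
- env.job_done(): hands the job in; it is judged then, once.
The state is a dict: "time_s": time; "qpos": joint angles; "joint_velocities": joint speeds; "joint_torque": joint torques, N m; "eef_pos": TCP position; "orientation": TCP orientation; "ft_force": force on the tool from outside, world axes, zero at the start; "moment": the same for the moment, N m; "grip_width": finger opening in mm; "grip_force": force on a finger pad.
Only numpy, scipy, OpenCV 4.12 (cv2) and the standard library are available. Lean on these libraries where they do the work, as an engineer would, in place of code of your own. Each camera call takes 0.05 s, during which the arm holds its last target. There are 200 camera calls.

TASK

Swing the bridge of the cell press fully home against the stop in its fork, then lock it there with the quick-release pin that has the red button: nose in from above, push it through on its button until its shoulder sits on the fork, and let the button come out again so that the balls lock. Then pull firmly up on its handle to prove that it holds, and let go. Never force the pin, and leave everything else where it stands.

Things in the scene. Friction and masses are not known exactly. Their poses are not given: they have to be found in the camera images.
- press: cell press fixed to the bench: aluminium base plate 170 x 330 x 15 mm with a square electrolysis cell; origin on the bench under its centre. Two steel columns carry the blue frame (hinge sleeve at the press's y = +120 mm, fork at y = -80 mm, both at x = 0), clamped by hand 0 to 30 mm above its lowest setting and up to 2 mm off sideways. This lift is not in the state: see or feel it. Heights below: lift 0.
- fork_axis (a point): point on the bench under the fork's upright hole; axes as the press's. fork_hole in the rules is the true centre of that hole's mouth on the fork's top. Fork: C block open to -x, where the bridge swings in, wall on +x; two cheeks 44 x 44 x 14 mm, tops 83 and 117 mm above the bench at lift 0, 30 mm more at most. Both have the same upright, square-edged 17 mm through hole.
- bridge (a joint): angle q (rad) of the steel swing bridge about the upright hinge axis (press x = 0, y = +120 mm): 0 = home on its stop in the fork; it grows as the bridge swings out, up to 1.0. A black upright grip, 22 mm wide and 40 mm high, stands on its free end, 265 mm from the hinge: at press x = -265 sin q, y = 120 - 265 cos q mm, 113 to 153 mm above the bench at lift 0.
- hinge_axis (a point): point on the bench under the hinge axis; axes as the press's. The bridge (36 mm wide, 85 to 101 mm above the bench at lift 0) stays where it is left, friction about 0.2 N m. Its own upright 18 mm hole lies 200 mm from the hinge; when this is over 1.5 mm out of line with the fork's, the pin lands on the bridge and does not enter.
- pin_bar (a point): centre of the T-handle bar of the pin with the red button (0.2 kg): black, 52 mm along the pin's y, 14 along its x, 16 high. z is the pin's axis, from nose to button. Below the bar a round neck, 14 mm wide and 16 long, then a steel collar 32 mm wide and 5 thick, its underside (the shoulder) 29 mm below this point. It starts upright in the stand, collar on the stand's top.
- pin_shoulder (a point): same pin: centre of the underside of its collar; lies on top of the fork when the pin is home (locked, it then has 2 mm of up-and-down play). From here down runs the steel shank, 16 mm wide and 69.3 mm long, its last 1.5 mm tapering to 15.2 mm. More than 35 N between it and the frame or bridge (sideways pushes added) spoils the pin.
- pin_balls (a point): same pin: on its axis between the two balls, 52.8 mm below the shoulder, 16.5 mm above the tip. The balls stand out 3 mm to the pin's +x and -x while the button is out and then pass no 17 mm hole: put into the fork, the pin stands on its balls, 13 mm of nose in the upper cheek, shoulder 56 mm up, leaning up to 0.1 rad. Home, they spring out below the lower cheek.
- button (a joint): how far the pin's red button is pressed: 0 = out, balls out; 0.006 m = fully in, balls drawn in. A disc 18 mm wide on the bar: its top is 16.5 mm above pin_bar when out, 10.5 mm when in (bar top: 8 mm). The spring starts at 4 N and takes 8 N fully in; pushed on further, the button carries the pin along.
- stand: grey, slippery plastic pin stand screwed to the bench, 70 x 170 mm, 80 mm high, origin under its centre; two holes 26 mm wide and 76 mm deep at its y = +42 and -42 mm hold two pins upright, bars roughly along its y
- short_pin_bar (a point): centre of the handle bar of the other pin in the stand, alike above the collar but with a blue button and a shorter, thinner shank: not wanted
- wash_red_mid (a point): 80 mm up the white wash bottle with the red cap, 74 mm wide, 210 mm high with its spout
- wash_blue_mid (a point): 80 mm up the white wash bottle with the blue cap, 74 mm wide, 210 mm high with its spout
- spray_can_mid (a point): half-way up a yellow spray can, 65 mm wide, 170 mm high
- wrench_mid (a point): a torque wrench lying on the bench, 400 mm long, 26 mm high; its x axis runs along it
Mind the look-alikes: they are no part of the job. Leave any green or purple look-alike of the part that bears pin_bar alone.

How it is judged (in metres and radians):
On the way, in this order (a step that is already met when the one before it is completed fails the run):
1. the bridge is swung home (within 0.015 rad of its stop) (value of joint bridge below 0.015 rad), for 0.2 s.
2. the pin is home (shoulder within 2.8 mm of the fork's top, 3 mm of the hole's axis) with its button out (value of joint bridge below 0.015 rad and z of pin_shoulder in the frame of fork_hole below 0.0028 m and horizontal distance between pin_shoulder and fork_hole below 0.003 m and angle between the z axis of pin_shoulder and the z axis of fork_hole, either way round below 0.08 rad and value of joint button below 0.0015 m), for 0.2 s.
3. the locked pin is pulled up: its shoulder is lifted by 0.5 to 4 mm and the balls bear on the fork with over 4 N, the button out (z of pin_shoulder in the frame of fork_hole between 0.0005 and 0.004 m and contact force between pin and frame above 4 N and value of joint button below 0.0015 m), for 0.1 s.
At the end, for the whole second after the job is handed in: the bridge is home (within 0.015 rad), the red-button pin stands locked in the fork with its shoulder within 2.8 mm of the fork's top, within 3 mm of the hole's axis and upright (0.08 rad), its button out (within 1.5 mm), at rest (all of step 2 and z of pin_shoulder in the frame of fork_hole above -0.0015 m and linear speed of pin below 0.02 m/s); the robot touches nothing.
It fails at once if the pin was forced: over 35 N between it and the frame or bridge (contact force between pin and frame above 35 N).
It fails at once if a bystander (other pin, bottle, can or wrench) was moved by more than 30 mm (distance of any of short_pin_bar, wash_red_mid, wash_blue_mid, spray_can_mid, wrench_mid from where it was at the start of the episode above 0.03 m).
It also fails if it takes over 72 s, if anything falls off the work surface, if the arm or the gripper's body presses on something with over 40 N, if the wrist force passes 120 N, or if a joint passes its speed limit or range.

## Working session

There is one attempt and no reset: what is moved stays moved. The work goes in short steps, Python scripts to look and compute and a shell command to move; the robot and the scene stay as the last step left them, time stands still between calls to the robot, and variables do not carry over. Pictures are saved under pics/ and viewed, at most 15 in all, crops included, and the job is handed in when it is done.

```bash
ls; mkdir -p pics
python3 - <<'E'
from station import env
import cv2,json
s=env.sense();print(s)
for n in("scene","top"):
    cv2.imwrite(f"pics/{n}0.png",env.get_image(n)); m=env.camera_model(n);print(n,m)
E
```

```text
pics
{'time_s': 0.0, 'qpos': array([-1.42706166e+00,  3.59481444e-01,  1.51141805e+00, -1.51473198e-05,
        1.27246845e+00, -1.15064008e-01]), 'joint_velocities': array([ 0.00127656, -0.00076848, -0.00066508,  0.00069717,  0.00136885,
       -0.00082106]), 'joint_torque': array([-1.72658747e-03, -5.15382814e+01, -2.70726353e+01,  6.73010177e-02,
        3.47560120e-02, -1.28423690e-04]), 'eef_pos': array([ 153.46261478, -579.3456572 ,  221.82907602]), 'orientation': array([-8.87450174e-04,  9.91638903e-01,  1.29040687e-01, -1.99606520e-05]), 'ft_force': array([ 0.37407286,  0.01611775, -0.78090172]), 'moment': array([ 0.04951326, -0.02146905,  0.04368442]), 'grip_force': 0.0, 'grip_width': 87.75075460595292}
scene {'fx': 368.41409616365627, 'fy': 368.41409616365627, 'cx': 256.27314269214344, 'cy': 191.77237552181236, 'R': array([[ 0.07895734,  0.99679341,  0.01298604],
       [ 0.8132787 , -0.05687665, -0.57908791],
       [-0.57649241,  0.05628451, -0.81516168]]), 't': array([   1.61063649, -360.0974673 , 1522.23895216])}
top {'fx': 433.7755538884032, 'fy': 433.7755538884032, 'cx': 255.45664409268707, 'cy': 194.0892918108913, 'R': array([[ 0.01670201, -0.99982622,  0.00828064],
       [-0.98208703, -0.01795915, -0.18757006],
       [ 0.18768617, -0.00499951, -0.98221632]]), 't': array([ -74.38401015,  537.75306818, 1562.91391821])}
```

Run:
```python
import cv2
for n in("scene","top"):
    i=cv2.imread(f"pics/{n}0.png"); cv2.imwrite(f"pics/{n}0b.png",cv2.resize(i,(800,600),interpolation=cv2.INTER_CUBIC))
```

```text
(no output)
```

View pics/scene0b.png

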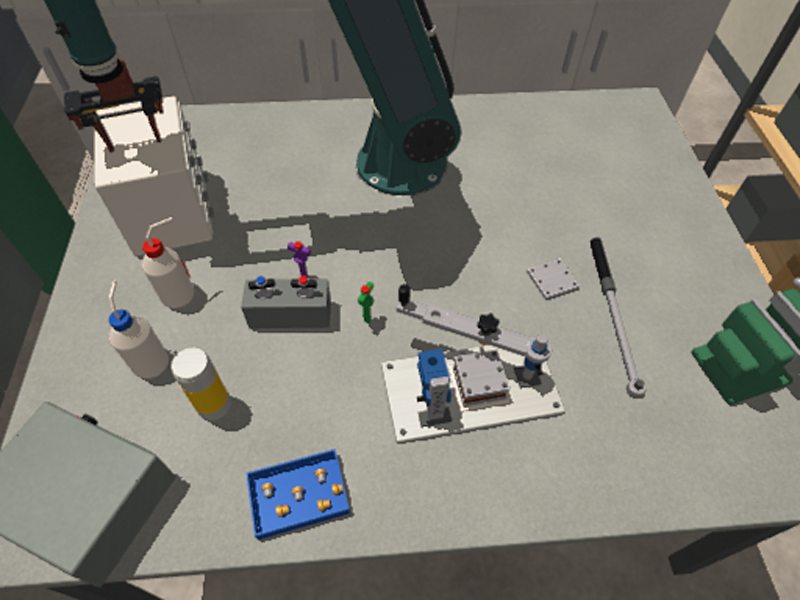

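View pics/top0b.png

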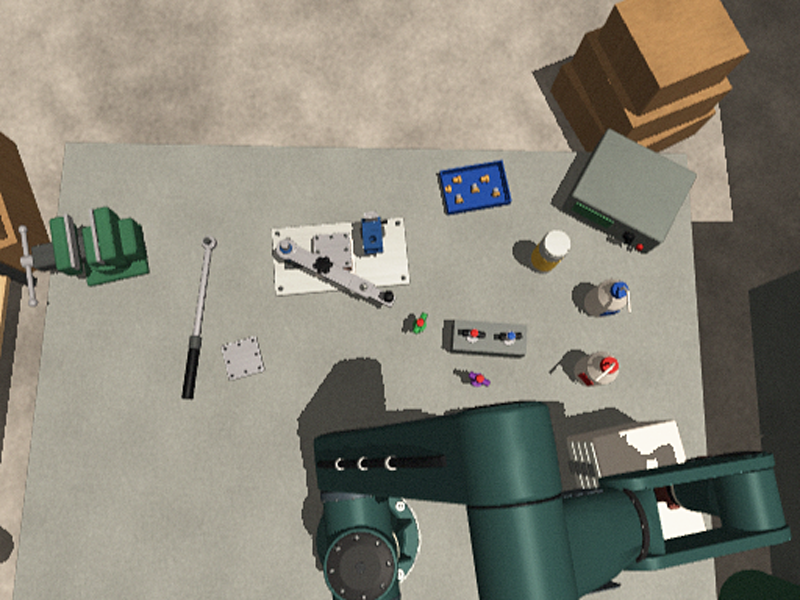

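The scene view shows the stand at (285,300) with the red-button pin at (303,283) on its right. The press is at (470,390), with its bridge swung out towards the robot and its grip at (404,293). A green decoy stands at (366,298) and a purple one at (300,255). The top view shows the same layout: the grip at (388,297), the fork at (372,235) and the red pin at (472,334).

```bash
cat > h.py <<'E'
import numpy as np,cv2
from station import env
C={n:env.camera_model(n) for n in("scene","top")}
def ray(n,uv):
    m=C[n];d=np.array([(uv[0]-m['cx'])/m['fx'],(uv[1]-m['cy'])/m['fy'],1.])
    return -m['R'].T@m['t'], m['R'].T@d
def plane(n,uv,z):
    o,d=ray(n,uv);return o+d*(z-o[2])/d[2]
def tri(a,b):
    (o1,d1),(o2,d2)=ray("scene",a),ray("top",b)
    k=np.linalg.lstsq(np.c_[d1,-d2],o2-o1,rcond=None)[0]
    p,q=o1+k[0]*d1,o2+k[1]*d2
    return (p+q)/2,np.linalg.norm(p-q)
def proj(n,X):
    m=C[n];c=m['R']@np.array(X,float)+m['t'];return np.array([m['fx']*c[0]/c[2]+m['cx'],m['fy']*c[1]/c[2]+m['cy']])
def blobs(img,f,amin=6):
    h=cv2.cvtColor(img,cv2.COLOR_BGR2HSV).astype(int);m=f(h[...,0],h[...,1],h[...,2]).astype(np.uint8)
    n,l,st,c=cv2.connectedComponentsWithStats(m)
    return [(c[i].round(2).tolist(),st[i].tolist()) for i in range(1,n) if st[i][4]>=amin]
RED=lambda h,s,v:((h<8)|(h>172))&(s>150)&(v>90)
BLUE=lambda h,s,v:(h>100)&(h<125)&(s>120)&(v>50)
E
python3 - <<'E'
from h import *
for n in C:
    i=cv2.imread(f"pics/{n}0.png")
    print(n,"RED",blobs(i,RED,4));print("BLUE",blobs(i,BLUE,4))
t=cv2.imread("pics/top0.png")[130:250,165:345];cv2.imwrite("pics/ct.png",cv2.resize(t,None,fx=4.4,fy=4.4,interpolation=cv2.INTER_CUBIC))
t=cv2.imread("pics/scene0.png")[150:290,150:370];cv2.imwrite("pics/cs.png",cv2.resize(t,None,fx=3.6,fy=3.6,interpolation=cv2.INTER_CUBIC))
E
```

```text
scene RED [([96.7, 157.2], [91, 152, 12, 10, 79]), ([190.22, 156.5], [188, 155, 5, 4, 18]), ([193.68, 178.44], [191, 176, 6, 6, 25]), ([233.16, 184.84], [231, 183, 5, 5, 19])]
BLUE [([166.09, 178.91], [164, 177, 5, 5, 22]), ([76.96, 204.88], [70, 198, 15, 14, 137]), ([343.65, 223.29], [341, 219, 8, 7, 17]), ([275.63, 235.72], [267, 223, 20, 37, 354]), ([338.84, 233.29], [336, 229, 7, 8, 31]), ([286.62, 253.08], [286, 249, 2, 8, 13]), ([188.84, 316.02], [158, 288, 66, 57, 2242])]
top RED [([409.38, 157.38], [408, 156, 4, 4, 13]), ([268.59, 205.88], [267, 204, 4, 5, 17]), ([303.12, 212.59], [301, 211, 5, 4, 17]), ([390.26, 232.72], [385, 229, 11, 10, 57]), ([306.75, 241.75], [305, 240, 5, 5, 20])]
BLUE [([304.0, 119.42], [281, 103, 46, 34, 980]), ([237.89, 150.99], [232, 139, 13, 23, 225]), ([182.5, 159.71], [179, 158, 8, 4, 14]), ([395.67, 185.11], [391, 181, 11, 10, 70]), ([388.1, 200.3], [385, 200, 8, 2, 10]), ([326.75, 214.44], [325, 213, 5, 4, 16])]
```

View pics/ct.png

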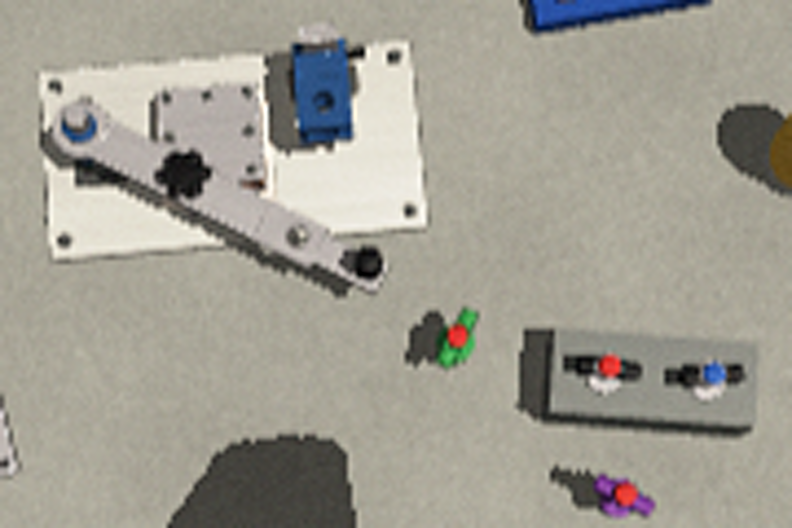

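View pics/cs.png

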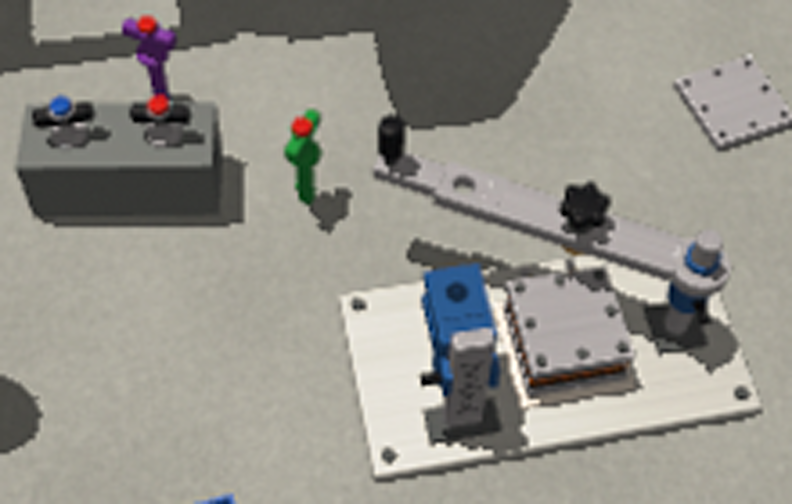

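The crops show the fork's blue top with its hole at crop pixels top (324,100) and scene (457,292). The red-button pin has its bar nearly along world y. The bridge grip is at top (370,262) and scene (391,125), and its path home is clear. The green decoy stands near the robot side.

Run:
```python
from h import *
np.set_printoptions(precision=1,suppress=True)
T=lambda x,y:np.array([x/4.4-.4+165,y/4.4-.4+130]);S=lambda x,y:np.array([x/3.6-.35+150,y/3.6-.35+150])
it=cv2.imread("pics/top0.png");i2=cv2.imread("pics/scene0.png")
print("red btn",tri((193.68,178.44),(303.12,212.59)),"blue btn",tri((166.09,178.91),(326.75,214.44)))
print("green",tri((233.16,184.84),(268.59,205.88)),"purple",tri((190.22,156.5),(306.75,241.75)))
print("fork hole",tri(S(457,292),T(324,100)))
print("hinge top",tri(S(708,242),T(79,115)))
print("grip top",tri(S(391,122),T(370,262)))
cs=np.array([plane("top",T(*p),15)[:2] for p in((40,73),(410,42),(427,229),(54,260))])
r=[plane("scene",S(*p),15)[:2] for p in((377,478),(760,408),(340,297))]
print("plate top",cs,"scene",r)
c=cs.mean(0);print("centre",c,"sides",np.linalg.norm(np.roll(cs,-1,0)-cs,axis=1))
v=cs[0]+cs[3]-cs[1]-cs[2];print("press yaw",np.arctan2(v[1],v[0])-np.pi/2)
# blobs of fork top: black grip
print("grip top z", plane("top",T(370,262),153)[:2],plane("top",T(370,262),183)[:2])
for z in (117,132,147): print("hole z",z,plane("top",T(324,100),z)[:2],plane("scene",S(457,292),z)[:2])
cnt=[blobs(it,lambda h,s,v:(v<45),15)]
print([b for b in cnt[0] if 240<b[0][0]<340 and 150<b[0][1]<240])
print([b for b in blobs(i2,lambda h,s,v:(v<45),12) if 150<b[0][0]<290 and 150<b[0][1]<230])
```

```text
red btn (array([ 462.1, -234.3,  121.6]), np.float64(0.7354890740047029)) blue btn (array([ 457.3, -318.8,  120.5]), np.float64(2.322466096845081))
green (array([ 485.9, -113. ,  109. ]), np.float64(1.466072628980809)) purple (array([ 360.7, -248.6,  109.4]), np.float64(1.6787264831581203))
fork hole (array([673.7,  -0.3, 137.6]), np.float64(0.06163039165038475))
hinge top (array([652.8, 196.5, 154.3]), np.float64(2.0404662399115203))
grip top (array([532.8, -40.5, 171.9]), np.float64(0.5060707200097069))
plate top [[729.3 255.4]
 [764.2 -70.6]
 [594.8 -88. ]
 [561.3 234.5]] scene [array([770.1, -68.3]), array([733. , 253.6]), array([603.3, -88. ])]
centre [662.4  82.8] sides [327.8 170.3 324.3 169.3]
press yaw 0.10496545697448667
grip top z [536.6 -40.6] [530.6 -40.9]
hole z 117 [679.7   0.5] [662.2   2.2]
hole z 132 [675.3  -0.1] [670.6   0.4]
hole z 147 [670.9  -0.6] [678.9  -1.4]
[([247.89, 189.5], [245, 187, 7, 6, 28]), ([288.93, 214.93], [288, 208, 2, 14, 15]), ([320.6, 214.67], [319, 213, 5, 5, 15])]
[([167.92, 182.28], [159, 179, 17, 6, 40]), ([188.93, 182.2], [186, 181, 8, 3, 15]), ([198.65, 181.9], [195, 180, 7, 4, 20]), ([258.28, 188.54], [255, 182, 7, 14, 72])]
```

```bash
cat >> h.py <<'E'
def go(x,y,z,psi=None):
    "shift to world TCP x,y,z with tool-x heading psi, in tool axes now (measured pose)"
    from scipy.spatial.transform import Rotation as Ro
    s=env.sense();q=s['orientation'];R=Ro.from_quat([q[1],q[2],q[3],q[0]]).as_matrix()
    p0=np.arctan2(R[1,0],R[0,0]);d=R.T@(np.array([x,y,z])-s['eef_pos'])
    print("d",d.round(1),"spin",None if psi is None else round((p0-psi+np.pi)%(2*np.pi)-np.pi,3),"psi",round(p0,3),"tilt",R[:2,2].round(4),"t",round(s['time_s'],2),"F",s['ft_force'].round(1),"eef",s['eef_pos'].round(1),"w",round(s['grip_width'],1))
E
python3 -m pendant '[[0,0,-40,0],[0,0,-80,0],[0,0,-110,0],[505,-424,-110,-1.13],[505,-424,-110,-1.13],[505,-424,-110,-1.13],[505,-424,-110,-1.13],[505,-424,-110,-1.13],[505,-424,-110,-1.13],[505,-424,-110,-1.13],[505,-424,-110,-1.13],[505,-424,-110,-1.13],[505,-424,-110,-1.13],[505,-424,-110,-1.13],[505,-424,-110,-1.13],[505,-424,-110,-1.13],[505,-424,-110,-1.13],[505,-424,-110,-1.13],[505,-424,-110,-1.13],[505,-424,-110,-1.13]]' 60
python3 -c "
from h import *
go(533,-40.5,145,1.39)"
```

```text
time_s: 1.77
eef_pos: [535.9, -35.9, 332.1]
orientation: [-0.001, 0.767, 0.642, 0.001]
ft_force: [0.5, 0.4, 0.1]
grip_width: 60.1
grip_force: 0.0
d [ -5.6  -2.1 187. ] spin 0.004 psi 1.394 tilt [0.001  0.0029] t 1.77 F [0.5 0.4 0.1] eef [535.9 -35.9 332.1] w 60.1
```

```bash
python3 -m pendant '[[0,0,0,0],[-3,-1,40,0],[-4,-1,80,0],[-4,-1,120,0],[-4,-1,155,0],[-4,-1,175,0],[-4,-1,187,0],[-4,-1,187,0]]' 60
python3 -m pendant '[[0,0,0,0],[0,0,0,0],[0,0,0,0],[0,0,0,0],[0,0,0,0],[0,0,0,0]]' 10 6
python3 -c "
from h import *
go(680.8,-64.9,145,1.39)"
```

```text
time_s: 2.43
eef_pos: [528.0, -45.6, 142.7]
orientation: [-0.003, 0.769, 0.639, -0.002]
ft_force: [-0.1, 0.4, -0.2]
grip_width: 60.2
grip_force: 0.0
time_s: 2.93
eef_pos: [532.3, -44.7, 146.5]
orientation: [0.001, 0.768, 0.64, 0.001]
ft_force: [1.6, 0.0, 0.3]
grip_width: 23.5
grip_force: 0.4
d [  7.  149.7   1.8] spin -0.001 psi 1.389 tilt [ 0.0021 -0.0002] t 2.93 F [1.6 0.  0.3] eef [532.3 -44.7 146.5] w 23.5
```

```bash
python3 -m pendant '[[0,0,0,0],[4,5,0,0],[2,12,0,0],[0,22,0,0],[-2,32,0,0],[-4,42,0,0],[-5,54,0,0],[-5.5,66,0,0],[-5.5,78,0,0],[-5,90,0,0],[-4.5,101,0,0],[-3,112,0,0],[-2,122,0,0],[0,130,0,0],[1,134,0,0],[1,134,0,0]]' 10 8
python3 - <<'E'
from h import *
go(680.8,-64.9,145,1.39)
cv2.imwrite("pics/t1.png",env.get_image("top"));cv2.imwrite("pics/s1.png",env.get_image("scene"))
E
```

```text
time_s: 4.27
eef_pos: [665.0, -67.9, 145.7]
orientation: [0.001, 0.768, 0.64, 0.001]
ft_force: [1.7, 0.1, 3.2]
grip_width: 22.0
grip_force: 8.0
d [ 5.8 15.   0.7] spin -0.001 psi 1.389 tilt [ 0.0016 -0.    ] t 4.27 F [1.7 0.1 3.2] eef [665.  -67.9 145.7] w 22.0
```

Gripped at 22.0 mm, so the grip is following. I'll creep on until it meets the stop.

```bash
python3 -m pendant '[[1,3,0,0],[2,6,0,0],[3,9,0,0],[3,10,0,0],[4,11,0,0],[4,11,0,0]]'
python3 -m pendant '[[0,1,0,0],[0,2,0,0],[0,2,0,0]]'
python3 -m pendant '[[0,1,0,0],[0,2,0,0],[0,2,0,0]]'
python3 -c "
from h import *
go(680.8,-64.9,145,1.39)"
```

```text
time_s: 4.87
eef_pos: [675.4, -66.7, 145.7]
orientation: [0.001, 0.768, 0.64, -0.0]
ft_force: [0.2, -4.8, 2.0]
grip_width: 22.1
grip_force: 8.0
time_s: 5.12
eef_pos: [677.2, -66.5, 145.7]
orientation: [0.0, 0.768, 0.64, 0.0]
ft_force: [-0.0, -4.0, 2.6]
grip_width: 21.8
grip_force: 8.0
time_s: 5.37
eef_pos: [679.1, -66.3, 145.7]
orientation: [-0.0, 0.768, 0.64, 0.0]
ft_force: [-0.9, -2.8, 3.5]
grip_width: 21.6
grip_force: 8.0
d [1.6 1.4 0.7] spin -0.001 psi 1.389 tilt [0.0001 0.0007] t 5.37 F [-0.9 -2.8  3.5] eef [679.1 -66.3 145.7] w 21.6
```

```bash
for i in 1 2 3; do python3 -m pendant '[[0,1,0,0],[0,1.5,0,0],[0,1.5,0,0]]' | grep -E "pos|ft|width"; done
```

```text
eef_pos: [680.5, -66.2, 145.7]
ft_force: [0.2, 0.9, 3.7]
grip_width: 21.9
eef_pos: [681.5, -66.2, 145.7]
ft_force: [-3.1, 3.3, 4.5]
grip_width: 21.9
eef_pos: [681.4, -66.2, 145.6]
ft_force: [-6.4, 3.6, 7.3]
grip_width: 22.0
```

```bash
python3 -m pendant '[[0,-1,0,0],[0,-1,0,0],[0,-1,0,0],[0,-1,0,0]]' 40
python3 - <<'E'
from h import *
go(681.4,-66.2,300)
# bar yaw of red pin: dark pixels near the button, rays onto bar height 112
for n,c in(("top",(303.1,214.6)),("scene",(193.7,181.5))):
    i=cv2.imread(f"pics/{n}0.png");g=i.max(2)
    ys,xs=np.mgrid[0:384,0:512];m=(g<50)&(abs(xs-c[0])<11)&(abs(ys-c[1])<5)
    P=np.array([plane(n,(x,y),112)[:2] for x,y in zip(xs[m],ys[m])]);ce=P.mean(0)
    v=np.linalg.svd(P-ce)[2][0];v=v*np.sign(v[1]);print(n,m.sum(),ce,"bar angle",np.arctan2(v[1],v[0]),"extent",np.ptp((P-ce)@v))
E
```

```text
time_s: 6.45
eef_pos: [682.5, -67.4, 145.3]
orientation: [-0.0, 0.768, 0.64, 0.0]
ft_force: [-0.6, -1.1, 0.2]
grip_width: 39.5
grip_force: 0.0
d [   1.    -1.3 -154.7] spin None psi 1.389 tilt [0.     0.0001] t 6.45 F [-0.6 -1.1  0.2] eef [682.5 -67.4 145.3] w 39.5
top 32 [ 463.49337216 -220.44005528] bar angle 1.4783000224517777 extent 57.20286144788861
scene 43 [ 467.91789182 -233.72378024] bar angle 1.4774472914063874 extent 50.17795756194035
```

```bash
python3 -m pendant '[[0,0,-40,0],[0,0,-80,0],[0,0,-120,0],[0,0,-150,0],[-204,-187,-150,-0.089],[-204,-187,-150,-0.089],[-204,-187,-150,-0.089],[-204,-187,-150,-0.089],[-204,-187,-150,-0.089],[-204,-187,-150,-0.089],[-204,-187,-150,-0.089],[-204,-187,-150,-0.089],[-204,-187,-150,-0.089],[-204,-187,-150,-0.089]]' 50
python3 - <<'E'
from h import *
t=env.get_image("top");s=env.get_image("scene")
cv2.imwrite("pics/t2.png",t);cv2.imwrite("pics/s2.png",s)
a=cv2.resize(t[130:225,165:305],None,fx=2.85,fy=2.85,interpolation=cv2.INTER_CUBIC)
b=cv2.resize(s[180:280,230:370],None,fx=2.85,fy=2.85,interpolation=cv2.INTER_CUBIC)
v=np.zeros((290,800,3),np.uint8);v[:271,:399]=a;v[:285,401:800]=b;cv2.imwrite("pics/v2.png",v)
go(462.3,-234.4,93,1.478)
E
```

```text
time_s: 7.62
eef_pos: [462.3, -234.1, 295.8]
orientation: [0.0, 0.739, 0.673, 0.0]
ft_force: [0.6, -0.3, 0.3]
grip_width: 49.9
grip_force: 0.0
d [ -0.9  -0.4 202.6] spin 0.001 psi 1.479 tilt [0.0005 0.0003] t 7.72 F [ 0.1 -0.2  0.2] eef [ 462.6 -233.6  295.6] w 50.0
```

View pics/v2.png

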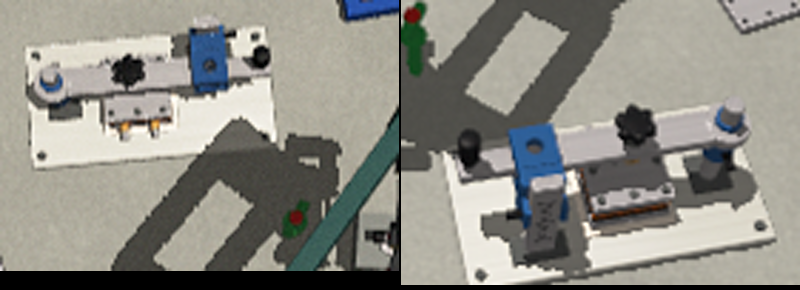

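The bridge is home under the fork, and the hole is visible at (209,65) in the left crop and (535,146) in the right one. Next I'll grasp the pin.

```bash
python3 -m pendant '[[-1,0,40,0],[-1,0,80,0],[-1,0,120,0],[-1,0,150,0],[-1,0,170,0],[-1,0,182,0],[-1,0,192,0],[-1,0,202,0],[-1,0,202,0],[-1,0,202,0]]' 50
python3 -m pendant '[[0,0,0,0],[0,0,0,0],[0,0,0,0],[0,0,0,0],[0,0,0,0],[0,0,0,0],[0,0,0,0]]' 5 30
python3 - <<'E'
from h import *
go(462.3,-234.4,93,1.478)
# subpixel fork hole: dark pixels inside the blue top
for k in ("0","2"):
    c={}
    for n,p in(("top",(238.4,152.7)),("scene",(276.9,231.1))):
        i=cv2.imread(f"pics/{n[0] if k=='2' else n}{k}.png").astype(float)
        x0,y0=int(p[0])-4,int(p[1])-4;w=i[y0:y0+9,x0:x0+9,0];d=np.clip(np.median(w)-w-15,0,None)
        ys,xs=np.mgrid[0:9,0:9];c[n]=(x0+(d*xs).sum()/d.sum(),y0+(d*ys).sum()/d.sum())
        if k=="2":print(w.round().astype(int))
    print(k,c,tri(c["scene"],c["top"]))
E
```

```text
time_s: 8.55
eef_pos: [461.9, -234.9, 93.6]
orientation: [-0.0, 0.739, 0.674, 0.0]
ft_force: [0.3, 0.1, 0.6]
grip_width: 50.1
grip_force: 0.0
time_s: 9.13
eef_pos: [461.8, -235.3, 94.0]
orientation: [0.0, 0.739, 0.673, 0.0]
ft_force: [0.6, -0.2, 1.3]
grip_width: 16.7
grip_force: 30.0
d [1.  0.4 1. ] spin -0.0 psi 1.478 tilt [ 0.0008 -0.0004] t 9.13 F [ 0.6 -0.2  1.3] eef [ 461.8 -235.3   94. ] w 16.7
0 {'top': (np.float64(238.4715762273902), np.float64(152.42118863049095)), 'scene': (np.float64(276.4088440651668), np.float64(230.8200155159038))} (array([673.50331407,  -0.91349973, 137.03554232]), np.float64(0.4222662329781604))
[[134 133 136 141 136 139 141 139 135]
 [137 137 134 137 137 138 140 140 137]
 [136 134 136 118 111 112 137 138 137]
 [137 135 114  75  78  52 107 141 134]
 [137 136  84  65  80  51  63 134 134]
 [139 140  83  82  54  43  59 135 139]
 [142 136 106  86  65  77  95 142 141]
 [139 137 135 113 107 125 130 138 137]
 [142 136 141 138 140 144 141 141 139]]
[[153 153 153 152 153 153 153 153 151]
 [152 154 153 134 111 116 135 152 151]
 [151 147 115  82  70  74  89 124 148]
 [149 134  75  62  68  66  66  94 139]
 [150 140  80  78  79  79  72  87 134]
 [151 145 101  75  78  78  78 101 146]
 [152 152 141 116  88  87 109 138 152]
 [152 153 153 148 142 140 144 150 150]
 [154 153 154 153 154 152 151 150 150]]
2 {'top': (np.float64(238.22116402116401), np.float64(152.50687830687832)), 'scene': (np.float64(276.42767295597486), np.float64(230.7004716981132))} (array([ 6.73133149e+02, -4.17706570e-01,  1.36997094e+02]), np.float64(0.3712869793712525))
```

```bash
python3 -m pendant '[[0,0,0,0],[0,0,0,0],[0,0,-5,0],[0,0,-15,0],[0,0,-30,0],[0,0,-50,0],[0,0,-75,0],[0,0,-100,0],[0,0,-120,0],[0,0,-130,0],[0,0,-130,0],[0,0,-130,0]]'
python3 - <<'E'
from h import *
t=env.get_image("top");s=env.get_image("scene")
cv2.imwrite("pics/t3.png",t);cv2.imwrite("pics/s3.png",s)
go(673.3,-.6,224,1.478);p=env.sense()['eef_pos']
a=proj("top",p).astype(int);b=proj("scene",p).astype(int);print(a,b)
f=lambda i,c:cv2.resize(i[c[1]-40:c[1]+60,c[0]-40:c[0]+40],(400,500),interpolation=cv2.INTER_CUBIC)
cv2.imwrite("pics/v3.png",np.hstack([f(t,a),f(s,b)]))
E
```

```text
time_s: 10.13
eef_pos: [461.2, -234.9, 223.6]
orientation: [0.0, 0.739, 0.673, 0.0]
ft_force: [-0.2, 0.4, -2.6]
grip_width: 16.6
grip_force: 30.0
d [252.6 190.3  -1.9] spin -0.0 psi 1.478 tilt [-0.0024  0.0017] t 10.23 F [-0.6  0.3 -3. ] eef [ 460.4 -234.4  222.2] w 16.7
[306 208] [189 156]
```

View pics/v3.png

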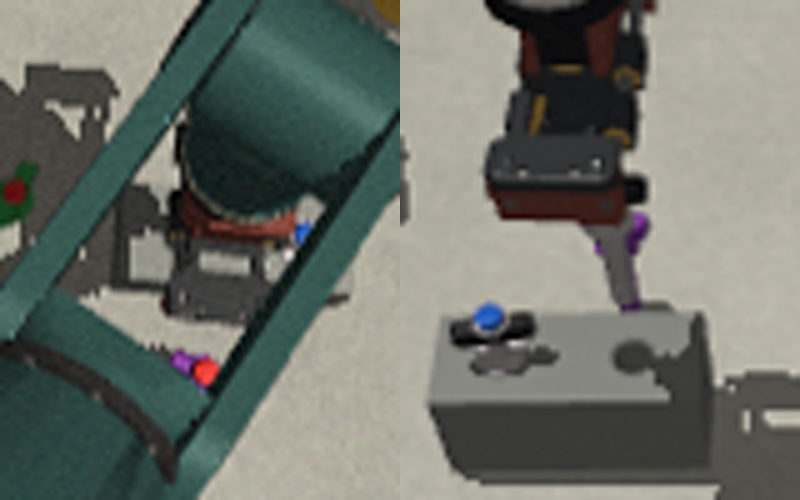

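The left (top) view is mostly hidden by the arm. The right view shows the shank hanging from about (600,225) to (630,305), so it may be tilted in the grip. I'll quantify that.

Run:
```python
from h import *
p=env.sense()['eef_pos'];b=np.array([189,156])
f=lambda X:(proj("scene",X)-b+40)*5+[400,0]
for dz in (19,3,-10,-79): print(dz,f(p+[0,0,dz]).round())
s=cv2.imread("pics/s3.png");c=s[195-15:195+45,189-20:189+40] if 0 else s[150:190,180:250]
cv2.imwrite("pics/v4.png",cv2.resize(s[125:190,170:255],None,fx=9,fy=9,interpolation=cv2.INTER_CUBIC))
```

```text
19 [598. 182.]
3 [601. 200.]
-10 [604. 215.]
-79 [620. 288.]
```

View pics/v4.png

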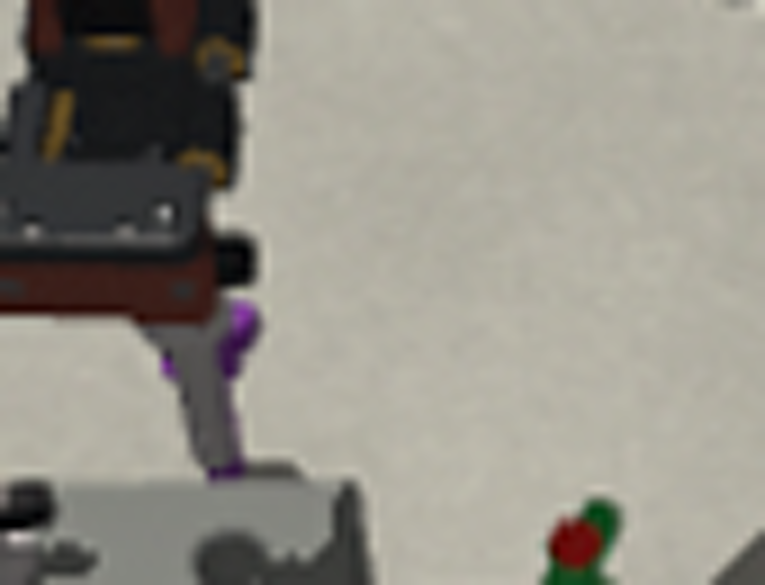

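The shank is close to vertical in this view, but the tip sits about 3 px low. With the 16.7 mm grip width against a 14 mm bar, that suggests the pads caught the 18 mm button disc and tilted the pin. I'll put it straight back and regrip lower.

```bash
python3 -m pendant '[[0,0,0,0],[0,0,15,0],[0,0,30,0],[0,0,45,0],[0,0,60,0],[0,0,75,0],[0,0,90,0],[0,0,102,0],[0,0,112,0],[0,0,118,0],[0,0,118,0]]'
```

```text
time_s: 11.15
eef_pos: [460.5, -234.5, 104.0]
orientation: [-0.002, 0.739, 0.673, -0.0]
ft_force: [0.7, -0.3, -1.8]
grip_width: 16.7
grip_force: 30.0
```

```bash
python3 -m pendant '[[0,0,4,0],[0,0,8,0],[0,0,11,0],[0,0,11.5,0],[0,0,11.5,0]]'; python3 -m pendant '[[0,0,0,0],[0,0,0,0],[0,0,0,0],[0,0,0,0],[0,0,0,0]]' 50; python3 -m pendant '[[0,0,2,0],[0,0,4,0],[0,0,6,0],[0,0,6,0],[0,0,6,0]]'
python3 -c "
from h import *
go(462,-235,86.5,1.478)"
```

```text
time_s: 11.57
eef_pos: [461.5, -235.1, 94.3]
orientation: [0.0, 0.739, 0.673, 0.0]
ft_force: [0.6, -1.2, -2.6]
grip_width: 16.7
grip_force: 30.0
time_s: 11.98
eef_pos: [461.6, -235.2, 94.4]
orientation: [0.0, 0.739, 0.673, 0.0]
ft_force: [-0.1, -0.2, -0.2]
grip_width: 46.5
grip_force: 0.0
time_s: 12.4
eef_pos: [461.3, -234.9, 87.9]
orientation: [-0.0, 0.739, 0.673, -0.0]
ft_force: [-0.7, 0.1, -0.1]
grip_width: 50.0
grip_force: 0.0
d [0.  0.7 1.4] spin -0.0 psi 1.478 tilt [-0.0005  0.0005] t 12.4 F [-0.7  0.1 -0.1] eef [ 461.3 -234.9   87.9] w 50.0
```

```bash
python3 -m pendant '[[0,0,1.3,0],[0,0,1.3,0],[0,0,1.3,0],[0,0,1.3,0],[0,0,1.3,0],[0,0,1.3,0],[0,0,1.3,0],[0,0,1.3,0],[0,0,1.3,0],[0,0,1.3,0]]' 5 15
python3 -c "
from h import *
go(462,-235,86.5,1.478)"
```

```text
time_s: 13.23
eef_pos: [461.5, -235.1, 86.9]
orientation: [0.0, 0.739, 0.673, 0.0]
ft_force: [1.4, 0.8, -0.2]
grip_width: 17.5
grip_force: 15.0
d [0.1 0.5 0.4] spin -0.0 psi 1.478 tilt [0.0001 0.    ] t 13.23 F [ 1.4  0.8 -0.2] eef [ 461.5 -235.1   86.9] w 17.5
```

The width is still over 14 mm, so the pads probably reach the 18 mm button disc in either position. I'll test a grip shifted along the bar, clear of the disc.

```bash
python3 -m pendant '[[0,0,0,0],[0,0,0,0],[0,0,0,0],[8,0,-2,0],[17,0,-2,0],[17,0,-2,0],[17,0,-2,0]]' 40
python3 - <<'E'
from h import *
s=env.get_image("scene");t=env.get_image("top");cv2.imwrite("pics/s4.png",s);cv2.imwrite("pics/t4.png",t)
a=cv2.resize(s[155:205,150:230],(800,500),interpolation=cv2.INTER_CUBIC)
cv2.imwrite("pics/v5.png",a);print(blobs(s,RED,3),blobs(t,RED,3))
E
python3 -m pendant '[[0,0,0,0],[0,0,0,0],[0,0,0,0],[0,0,0,0],[0,0,0,0],[0,0,0,0]]' 5 10
```

```text
time_s: 13.82
eef_pos: [462.9, -217.2, 88.9]
orientation: [-0.0, 0.739, 0.674, -0.0]
ft_force: [0.6, 0.2, 0.6]
grip_width: 40.1
grip_force: 0.0
[([97.41, 158.62], [91, 152, 14, 13, 111]), ([233.28, 184.89], [231, 183, 5, 5, 18])] [([409.38, 157.38], [408, 156, 4, 4, 13]), ([268.33, 206.33], [267, 205, 4, 4, 9]), ([390.23, 232.68], [385, 229, 11, 10, 56]), ([378.33, 244.67], [378, 244, 2, 2, 3])]
time_s: 14.42
eef_pos: [463.1, -218.3, 88.8]
orientation: [0.0, 0.739, 0.673, 0.0]
ft_force: [-0.6, -0.7, -1.0]
grip_width: 14.3
grip_force: 10.0
```

View pics/v5.png

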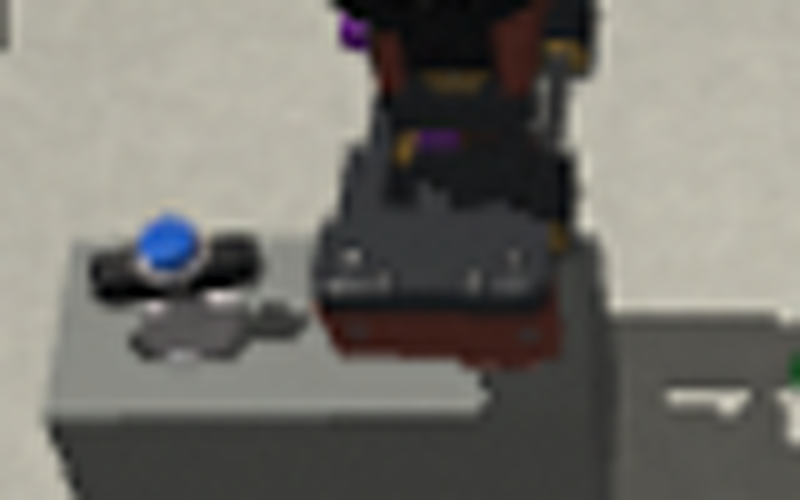

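Width is 14.3 mm, so I now have the bar itself, off-centre by about 16 mm along its length. Next I'll lift it and check how it hangs.

```bash
python3 -m pendant '[[0,0,0,0],[0,0,0,0],[0,0,0,0],[0,0,-5,0],[0,0,-15,0],[0,0,-30,0],[0,0,-50,0],[0,0,-75,0],[0,0,-100,0],[0,0,-130,0],[0,0,-155,0],[0,0,-170,0],[0,0,-180,0],[0,0,-180,0],[0,0,-180,0]]' - 40
python3 - <<'E'
from h import *
np.set_printoptions(precision=1,suppress=True)
T=lambda x,y:np.array([x/4.4-.4+165,y/4.4-.4+130]);S=lambda x,y:np.array([x/3.6-.35+150,y/3.6-.35+150])
print("column",tri(S(472,340),T(320,32)))
go(673.3+1.5,-.6+16.4,260,1.478)
s=env.get_image("scene");cv2.imwrite("pics/s5.png",s)
p=env.sense()['eef_pos'];b=proj("scene",p);a=[int(b[0])-25,int(b[1])-15]
k=10;v=cv2.resize(s[a[1]:a[1]+55,a[0]:a[0]+60],None,fx=k,fy=k,interpolation=cv2.INTER_CUBIC)
cv2.imwrite("pics/v6.png",v)
ax=np.array([np.cos(1.478),np.sin(1.478),0])
for dz in(20,-9,-78): print(dz,((proj("scene",p-16.5*ax+[0,0,dz])-a+.5)*k).round())
E
```

```text
time_s: 15.67
eef_pos: [462.6, -217.9, 268.8]
orientation: [-0.0, 0.739, 0.673, -0.0]
ft_force: [-1.0, 0.7, -2.7]
grip_width: 13.5
grip_force: 40.1
column (array([725.1,   3.8, 156.6]), np.float64(0.4333264414983467))
d [252.4 189.6   8.8] spin -0.0 psi 1.478 tilt [-0.  0.] t 15.67 F [-1.   0.7 -2.7] eef [ 462.6 -217.9  268.8] w 13.5
20 [188. 105.]
-9 [203. 177.]
-78 [235. 335.]
```

View pics/v6.png

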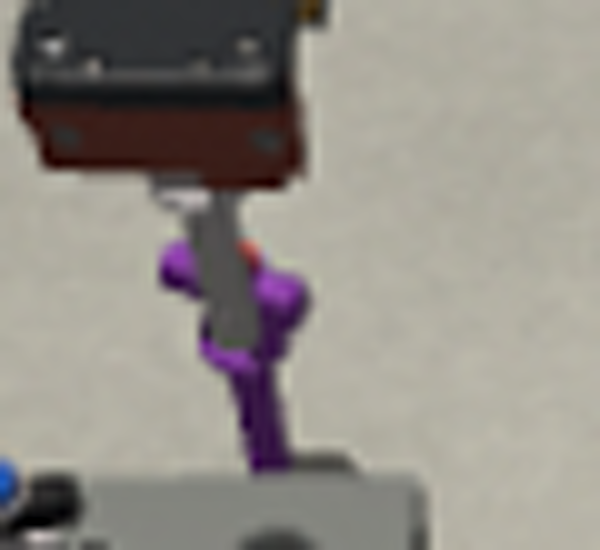

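The view shows the pin hanging straight, with its tip at (235,345) against a predicted (235,335), so the axis offset of 16.5 mm is right. I'll carry it over the fork.

```bash
python3 -m pendant '[[20,15,5,0],[50,38,5,0],[80,60,5,0],[110,83,5,0],[140,105,5,0],[170,128,5,0],[200,150,5,0],[225,169,5,0],[240,180,5,0],[248,186,5,0],[252.4,189.6,10,0],[252.4,189.6,20,0],[252.4,189.6,30,0],[252.4,189.6,36,0],[252.4,189.6,38,0],[252.4,189.6,38,0],[252.4,189.6,38,0]]'
python3 - <<'E'
from h import *
np.set_printoptions(precision=1,suppress=True)
go(673.3+1.5,-.6+16.4,228,1.478)
s=env.get_image("scene");t=env.get_image("top");cv2.imwrite("pics/s6.png",s);cv2.imwrite("pics/t6.png",t)
k=12;a=(250,185);v=cv2.resize(s[a[1]:a[1]+50,a[0]:a[0]+60],None,fx=k,fy=k,interpolation=cv2.INTER_CUBIC);cv2.imwrite("pics/v7.png",v)
p=env.sense()['eef_pos'];ax=np.array([np.cos(1.478),np.sin(1.478),0])
for dz in(-9,-78): print(dz,((proj("scene",p-16.5*ax+[0,0,dz])-a+.5)*k).round())
print("hole",((np.array((276.42,230.75))-a+.5)*k).round())
E
```

```text
time_s: 17.13
eef_pos: [675.0, 14.9, 231.0]
orientation: [-0.0, 0.74, 0.673, -0.0]
ft_force: [0.6, -0.1, -2.2]
grip_width: 13.7
grip_force: 40.1
d [ 0.9 -0.2  3. ] spin -0.001 psi 1.477 tilt [-0.  0.] t 17.13 F [ 0.6 -0.1 -2.2] eef [675.   14.9 231. ] w 13.7
-9 [343. 362.]
-78 [325. 522.]
hole [323. 555.]
```

View pics/v7.png

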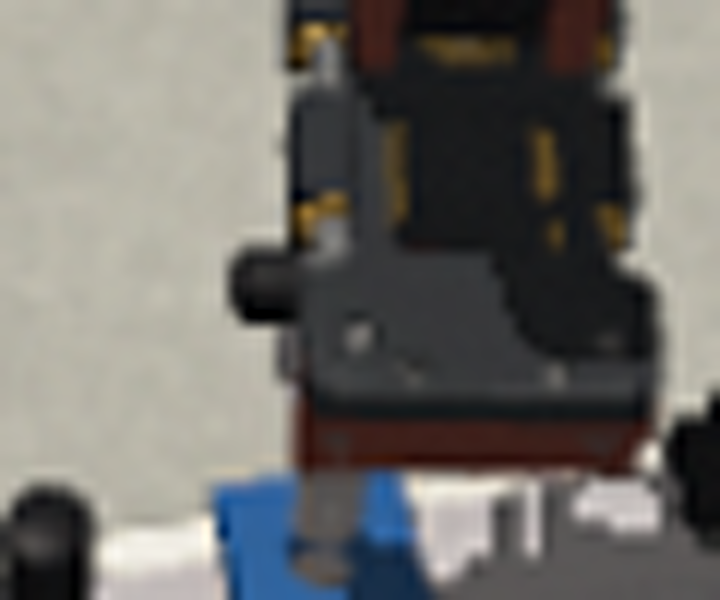

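The tip at about (323,545) lines up with the hole, predicted at (323,555). Now I'll lower it gently, feeling for contact.

```bash
python3 -m pendant '[[0.5,0,3,0],[0.9,0,6,0],[0.9,0,9,0],[0.9,0,12,0],[0.9,0,12,0],[0.9,0,12,0]]' | grep -E "time|pos|ft"; for i in 1 2 3; do python3 -m pendant '[[0,0,0.7,0],[0,0,1.4,0],[0,0,1.4,0]]' | grep -E "pos|ft"; done
```

```text
time_s: 17.73
eef_pos: [675.1, 16.5, 218.5]
ft_force: [-0.2, -0.3, -2.5]
eef_pos: [675.5, 16.4, 217.5]
ft_force: [-0.3, -0.7, -1.6]
eef_pos: [675.6, 16.2, 216.1]
ft_force: [-0.3, -0.4, -2.1]
eef_pos: [675.4, 16.2, 214.5]
ft_force: [1.5, -1.0, -2.7]
```

```bash
for i in 1 2 3; do python3 -m pendant '[[0,0,0.7,0],[0,0,1.2,0],[0,0,1.2,0]]' | grep -E "pos|ft"; done
```

```text
eef_pos: [675.4, 16.3, 213.4]
ft_force: [0.3, -1.6, -2.2]
eef_pos: [675.4, 16.3, 212.2]
ft_force: [1.3, -2.0, -2.0]
eef_pos: [675.4, 16.4, 211.0]
ft_force: [1.2, -1.9, -3.2]
```

```bash
for i in 1 2 3; do python3 -m pendant '[[-0.2,0.15,0.7,0],[-0.3,0.2,1.4,0],[-0.3,0.2,1.4,0]]' | grep -E "pos|ft"; done
```

```text
eef_pos: [675.5, 16.2, 209.5]
ft_force: [1.1, -1.7, -2.2]
eef_pos: [675.5, 16.0, 208.0]
ft_force: [1.8, -0.5, -3.0]
eef_pos: [675.5, 15.7, 206.5]
ft_force: [0.6, 0.0, -3.7]
```

```bash
for i in 1 2 3 4; do python3 -m pendant '[[0,0,0.7,0],[0,0,1.4,0],[0,0,1.4,0]]' | grep -E "time|pos|ft"; done
```

```text
time_s: 20.23
eef_pos: [675.6, 15.6, 205.2]
ft_force: [0.1, -0.4, -3.6]
time_s: 20.48
eef_pos: [675.9, 15.5, 204.1]
ft_force: [0.2, 0.4, -1.6]
time_s: 20.73
eef_pos: [676.3, 15.6, 203.9]
ft_force: [-1.5, 0.7, 4.9]
time_s: 20.98
eef_pos: [676.7, 15.6, 203.7]
ft_force: [-1.9, 1.0, 10.1]
```

The balls stand on the upper cheek at TCP z≈204, which puts the fork top at about 139. I'll unload, release, and rise over the button.

```bash
python3 -m pendant '[[0,-0.5,-1,0],[0,-0.8,-1.9,0],[0,-0.8,-1.9,0]]' | grep -E "pos|ft"; python3 -m pendant '[[0,0,0,0],[0,0,0,0],[0,0,0,0],[0,0,0,0]]' 32 | grep -E "pos|ft|width"; python3 -m pendant '[[0,0,-10,0],[0,0,-25,0],[0,0,-45,0],[0,0,-55,0],[-8,0,-55,0],[-16.5,0,-55,0],[-16.5,0,-55,0],[-16.5,0,-55,0]]' | grep -E "time|pos|ft"
python3 - <<'E'
from h import *
go(674,-.8,250,1.478)
s=env.get_image("scene");t=env.get_image("top");cv2.imwrite("pics/s7.png",s);cv2.imwrite("pics/t7.png",t)
a=cv2.resize(s[185:260,235:315],(400,375),interpolation=cv2.INTER_CUBIC);b=cv2.resize(t[120:195,200:280],(400,375),interpolation=cv2.INTER_CUBIC)
cv2.imwrite("pics/v8.png",np.hstack([a,b]));print(blobs(s,RED,2),blobs(t,RED,2),proj("scene",[674,-.8,240]),proj("top",[674,-.8,240]))
E
```

```text
eef_pos: [675.7, 15.5, 203.9]
ft_force: [0.0, 0.6, 4.1]
eef_pos: [674.7, 15.6, 202.7]
ft_force: [-0.1, -0.0, -0.2]
grip_width: 31.3
time_s: 22.23
eef_pos: [672.7, -1.7, 256.9]
ft_force: [0.3, -0.0, 0.4]
d [1.  1.2 6.9] spin -0.001 psi 1.477 tilt [-0.0021  0.0003] t 22.23 F [ 0.3 -0.   0.4] eef [672.7  -1.7 256.9] w 31.8
[([97.6, 158.63], [91, 152, 14, 13, 115]), ([190.22, 156.5], [188, 155, 5, 4, 18]), ([117.0, 168.5], [117, 168, 1, 2, 2]), ([233.16, 184.84], [231, 183, 5, 5, 19])] [([241.57, 137.71], [241, 136, 2, 4, 7]), ([238.67, 138.33], [238, 138, 2, 2, 3]), ([409.38, 157.38], [408, 156, 4, 4, 13]), ([268.59, 205.88], [267, 204, 4, 5, 17]), ([390.14, 232.65], [385, 229, 11, 10, 57]), ([306.63, 241.79], [305, 240, 5, 5, 19]), ([378.33, 244.67], [378, 244, 2, 2, 3])] [278.71857391 211.06377092] [237.45148213 143.60768453]
```

View pics/v8.png

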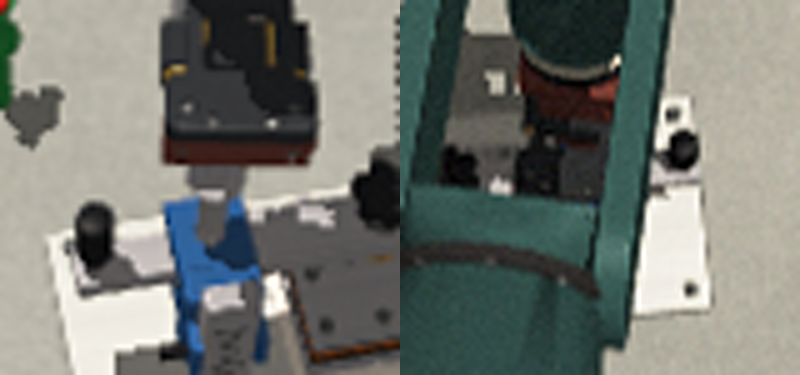

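The left view shows the pin standing in the fork hole, nearly upright. The right view is hidden by the arm. I'll close the fingers and push on the button.

```bash
python3 -m pendant '[[0.5,0.5,0,0],[0.5,1,0,0],[0.5,1,0,0],[0.5,1,5,0],[0.5,1,9,0],[0.5,1,9,0]]' 0 20 | grep -E "pos|ft|width"; for i in 1 2 3 4 5; do python3 -m pendant '[[0,0,1,0],[0,0,2,0],[0,0,2,0]]' | grep -E "time|pos|ft"; done
```

```text
eef_pos: [673.9, -0.3, 247.8]
ft_force: [0.5, 0.4, -0.2]
grip_width: 0.4
time_s: 23.08
eef_pos: [674.5, -0.4, 247.0]
ft_force: [0.2, 0.5, 0.4]
time_s: 23.33
eef_pos: [674.5, -0.5, 245.0]
ft_force: [0.1, -0.5, -1.2]
time_s: 23.58
eef_pos: [674.4, -0.5, 242.9]
ft_force: [0.2, 0.6, 0.4]
time_s: 23.83
eef_pos: [674.7, -0.4, 241.2]
ft_force: [0.3, 0.4, 0.0]
time_s: 24.08
eef_pos: [675.2, -0.5, 240.0]
ft_force: [0.3, 1.4, 4.6]
```

```bash
for i in 1 2 3 4 5; do python3 -m pendant '[[0,0,1,0],[0,0,2,0],[0,0,2,0]]' | grep -E "pos|ft"; done
```

```text
eef_pos: [675.3, -0.5, 238.3]
ft_force: [-0.1, 0.7, 5.5]
eef_pos: [675.3, -0.5, 236.5]
ft_force: [-0.8, -0.2, 6.8]
eef_pos: [674.8, -0.5, 233.5]
ft_force: [0.3, 0.3, 0.1]
eef_pos: [674.1, -0.4, 230.4]
ft_force: [-0.2, -0.1, -0.5]
eef_pos: [674.4, -0.5, 228.7]
ft_force: [-0.6, 0.5, 0.2]
```

```bash
for i in 1 2 3 4 5 6 7; do python3 -m pendant '[[0,0,1.2,0],[0,0,2.4,0],[0,0,2.4,0]]' | grep -E "time|pos|ft"; done
```

```text
time_s: 25.58
eef_pos: [674.4, -0.5, 226.4]
ft_force: [0.5, 0.3, -0.4]
time_s: 25.83
eef_pos: [674.4, -0.4, 224.1]
ft_force: [-0.3, -0.2, -0.6]
time_s: 26.08
eef_pos: [674.4, -0.5, 221.7]
ft_force: [-0.1, 0.1, 0.1]
time_s: 26.33
eef_pos: [674.4, -0.4, 219.2]
ft_force: [-0.6, 0.8, -0.3]
time_s: 26.58
eef_pos: [674.4, -0.4, 216.9]
ft_force: [-1.1, -0.5, 0.6]
time_s: 26.83
eef_pos: [674.4, -0.5, 214.5]
ft_force: [-0.2, -0.6, -0.4]
time_s: 27.08
eef_pos: [674.4, -0.4, 212.1]
ft_force: [-0.4, 0.7, 0.4]
```

```bash
for i in 1 2 3 4 5 6 7 8; do python3 -m pendant '[[0,0,1.2,0],[0,0,2.4,0]]' | grep -E "time|pos|ft"; done
python3 - <<'E'
from h import *
s=env.get_image("scene")
cv2.imwrite("pics/v9.png",cv2.resize(s[190:265,240:320],(800,600)[:2] if 0 else (640,600),interpolation=cv2.INTER_CUBIC))
E
```

```text
time_s: 27.25
eef_pos: [674.6, -0.5, 210.0]
ft_force: [-0.0, -0.0, 0.1]
time_s: 27.42
eef_pos: [674.5, -0.5, 207.4]
ft_force: [-0.8, -0.8, -0.2]
time_s: 27.58
eef_pos: [674.6, -0.5, 205.0]
ft_force: [-0.1, -0.4, -0.1]
time_s: 27.75
eef_pos: [674.8, -0.5, 203.1]
ft_force: [-1.6, -0.2, 4.6]
time_s: 27.92
eef_pos: [674.5, -0.5, 200.3]
ft_force: [0.2, 0.0, 0.5]
time_s: 28.08
eef_pos: [674.4, -0.4, 197.6]
ft_force: [-0.5, -0.1, 0.2]
time_s: 28.25
eef_pos: [674.5, -0.5, 195.3]
ft_force: [-0.2, 0.1, -0.3]
time_s: 28.42
eef_pos: [674.6, -0.5, 193.0]
ft_force: [-0.2, -0.9, -0.1]
```

View pics/v9.png

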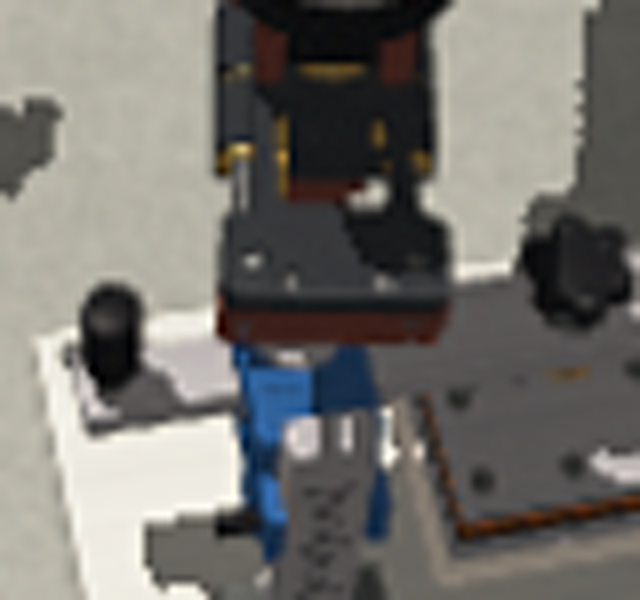

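The picture shows the collar almost on the fork top at (295,355). The 4.6 N contact at z=203 was the balls meeting the lower cheek. I'll keep going until the shoulder seats.

```bash
for i in 1 2 3 4 5 6 7 8; do python3 -m pendant '[[0,0,1,0],[0,0,2,0],[0,0,2,0]]' | grep -E "time|pos|ft"; done
```

```text
time_s: 28.72
eef_pos: [674.5, -0.5, 191.0]
ft_force: [0.5, -0.0, -0.3]
time_s: 28.97
eef_pos: [674.5, -0.4, 189.0]
ft_force: [0.2, 0.8, -0.3]
time_s: 29.22
eef_pos: [674.4, -0.4, 186.9]
ft_force: [0.5, 0.1, -0.3]
time_s: 29.47
eef_pos: [674.7, -0.5, 185.4]
ft_force: [-0.3, -0.6, -0.5]
time_s: 29.72
eef_pos: [674.8, -0.5, 183.6]
ft_force: [-0.9, 0.4, 5.4]
time_s: 29.97
eef_pos: [674.8, -0.5, 181.7]
ft_force: [-2.2, -0.0, 6.8]
time_s: 30.22
eef_pos: [674.8, -0.5, 179.9]
ft_force: [-1.1, 0.2, 6.7]
time_s: 30.47
eef_pos: [675.0, -0.5, 179.2]
ft_force: [-3.4, -0.0, 13.1]
```

Button contact came at z=184.6, as expected for home, and the shoulder is now seated with 13 N. I'll back off and regrip the bar off-centre.

```bash
python3 -m pendant '[[0,0,-3,0],[0,0,-8,0],[0,0,-25,0],[8,-0.3,-25,0],[16.5,-0.6,-25,0],[16.5,-0.6,-25,0],[16.5,-0.6,-25,0]]' 28 | grep -E "time|pos|ft|width"
python3 - <<'E'
from h import *
go(675.5,15.8,149,1.478)
for n in C: cv2.imwrite(f"pics/{n}9.png",env.get_image(n)); i=cv2.imread(f"pics/{n}9.png");print(n,[b for b in blobs(i,RED,2) if 230<b[0][0]<290 and 100<b[0][1]<260])
E
```

```text
time_s: 31.05
eef_pos: [674.8, 17.0, 200.9]
ft_force: [0.2, 0.4, -1.1]
grip_width: 28.1
d [-1.1  0.9 51.9] spin 0.001 psi 1.479 tilt [-0.0018  0.0003] t 31.05 F [ 0.2  0.4 -1.1] eef [674.8  17.  200.9] w 28.1
scene [([233.16, 184.84], [231, 183, 5, 5, 19])]
top [([234.83, 143.17], [233, 142, 4, 3, 6]), ([268.59, 205.88], [267, 204, 4, 5, 17])]
```

```bash
python3 -m pendant '[[0,0.2,10,0],[0,0.2,20,0],[0,0.2,28,0],[0,0.2,34,0],[0,0.2,40,0],[0,0.2,46,0],[0,0.2,51,0],[0,0.2,51,0],[0,0.2,51,0]]' | grep -E "time|pos|ft|width"; python3 -m pendant '[[0,0,0,0],[0,0,0,0],[0,0,0,0],[0,0,0,0]]' 8 6 | grep -E "time|pos|ft|width|force"
```

```text
time_s: 31.9
eef_pos: [675.6, 16.0, 150.9]
ft_force: [-0.7, -0.2, -0.2]
grip_width: 27.4
time_s: 32.23
eef_pos: [675.8, 16.1, 151.6]
ft_force: [0.1, 1.1, 0.7]
grip_width: 13.9
grip_force: 6.0
```

```bash
python3 -m pendant '[[0,0,0,0],[0,0,0,0],[0,0,0,0]]' 8 30 | grep -E "pos|ft|width"; for i in 1 2 3 4 5; do python3 -m pendant '[[0,0,-0.4,0],[0,0,-0.8,0],[0,0,-0.8,0]]' | grep -E "time|pos|ft"; done
```

```text
eef_pos: [675.9, 16.1, 151.6]
ft_force: [0.5, 1.1, 2.8]
grip_width: 13.6
time_s: 32.73
eef_pos: [675.6, 15.9, 151.6]
ft_force: [0.1, 0.1, -0.3]
time_s: 32.98
eef_pos: [675.5, 15.9, 152.5]
ft_force: [-0.4, 0.0, -2.5]
time_s: 33.23
eef_pos: [675.6, 16.0, 153.5]
ft_force: [0.3, -0.8, -2.7]
time_s: 33.48
eef_pos: [675.5, 15.9, 153.6]
ft_force: [1.5, -0.8, -9.5]
time_s: 33.73
eef_pos: [675.3, 15.8, 153.9]
ft_force: [4.2, -1.9, -17.6]
```

It locks: it rises 2 mm and then holds against about 15 N. I'll hold briefly, lower and let go.

```bash
python3 -m pendant '[[0,0,0,0],[0,0,0,0],[0,0,0,0]]' | grep -E "pos|ft"; python3 -m pendant '[[0,0,1,0],[0,0,2,0],[0,0,3,0],[0,0,3.4,0],[0,0,3.4,0]]' | grep -E "pos|ft"; python3 -m pendant '[[0,0,0,0],[0,0,0,0],[0,0,0,0],[0,0,0,0]]' 28 | grep -E "pos|ft|width"; python3 -m pendant '[[0,0,-8,0],[0,0,-20,0],[0,0,-40,0],[0,0,-80,0],[0,0,-120,0],[-40,0,-130,0],[-80,-20,-130,0],[-120,-40,-130,0],[-160,-60,-130,0],[-200,-80,-130,0],[-240,-100,-130,0],[-240,-100,-130,0],[-240,-100,-130,0]]' | grep -E "time|pos|ft"
python3 - <<'E'
from h import *
t=env.get_image("top");s=env.get_image("scene")
a=cv2.resize(s[170:270,240:340],(400,400),interpolation=cv2.INTER_CUBIC);b=cv2.resize(t[110:210,190:290],(400,400),interpolation=cv2.INTER_CUBIC)
cv2.imwrite("pics/v10.png",np.hstack([a,b]))
R=[[b for b in blobs(i,RED,4) if 220<b[0][0]<300 and 120<b[0][1]<250] for i in(s,t)];print(R)
g=[r[0][0] for r in R]
print(proj("scene",[674,-.8,184.7]),proj("top",[674,-.8,184.7]))
E
```

```text
eef_pos: [675.2, 15.8, 154.0]
ft_force: [4.3, -2.6, -22.6]
eef_pos: [676.2, 16.3, 153.5]
ft_force: [-0.9, -1.6, -2.3]
eef_pos: [676.4, 16.1, 152.7]
ft_force: [-0.6, 0.1, 0.3]
grip_width: 27.8
time_s: 35.82
eef_pos: [552.1, -217.2, 283.4]
ft_force: [0.2, 1.0, 0.5]
[[([233.16, 184.84], [231, 183, 5, 5, 19]), ([277.59, 223.14], [275, 221, 6, 6, 29])], [([237.3, 148.9], [235, 147, 5, 5, 20])]]
[277.42022948 222.18019187] [237.96828761 148.40964974]
```

View pics/v10.png

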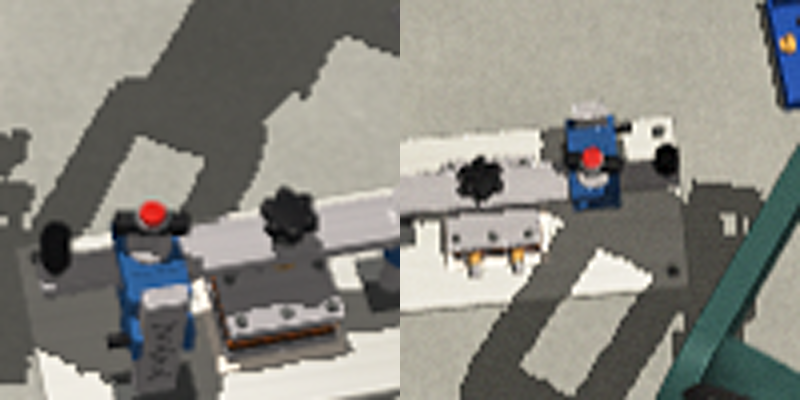

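The final views show the pin home in the fork and upright. Its red button is out at (152,213) and (592,158), where predicted. The bridge is home and the arm is clear.

```bash
python3 -c "
from station import env
print(env.job_done())"
```

```text
the job is handed in; nothing more can be done
None
```

The bridge is home on its stop and the red-button pin is locked in the fork: it rose 2 mm, held a pull of about 20 N and was let go, and the job was handed in at about 36 s (the verdict was not shown).

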